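Open the ratchet bookend

TASK

Make room in the bookend for more boxes: press its release paddle down with the fingertips and, keeping it down, push the sliding jaw back along the bar all the way to the end stop. Then take the hand away so that the release springs up again. Grasp nothing, and leave the boxes of staples standing in it and the glue stick and eraser beside it where they are.

Things in the scene. Friction and masses are not known exactly. Their poses are not given: they have to be found in the camera images.
- bookend: Ratchet bookend, fixed to the desk. Origin: on the desk under the bar. z up; y along the bar to the fixed end plate (inner face y = 118 mm, top z = 90 mm); the jaw goes back along -y; x across the bar, away from the saw-toothed strip. Aluminium bar 60 mm wide, y = -120 to 130 mm, top z = 36 mm. Low end stop at y = -103 to -113 mm, top z = 56 mm.
- jaw (a joint): Place of the grey sliding jaw on the bar, m: 0 = nearest the end plate, grows going back, 0.100 = against the end stop. Jaw plate's front face is at bookend y = 70 mm - value. The ratchet stops it going back (after up to 10 mm play) unless the release is down; then it slides with 2 N friction and stays where left. Past 0.086, behind the last tooth, the release can spring up.
- release (a joint): How far the release paddle is pressed down, m: 0 = up (pawl in the teeth), 0.008 = fully down. The pawl clears the teeth at 0.005. A spring lifts it: 2 N at the top, 5 N fully down. It does not stay down by itself: keep it down while the jaw is pushed.
- release_top (a point): Centre of the top of the black ribbed release paddle, 52 mm (x) by 46 mm (y), 62 mm above the desk when up, 54 mm when down; it rides with the jaw. It is the floor of a well 56 mm long (y) and open to the sides and above, 64 mm wide: jaw plate (6 mm thick, top z = 91 mm) 28 mm ahead of this point, rear wall (10 mm thick, top z = 81 mm) 28 mm behind it.
- thumb_wall (a point): Point on the front face of the jaw's rear wall (the face towards the well), mid-width, 71 mm above the desk, 10 mm below the wall's top. A finger in the well pushes this face towards bookend -y.
- staples_a_mid (a point): Centre of a small box of staples, loose, standing on edge on the bar between the fixed end plate and the jaw: 20 mm thick along the bar, 62 mm across it, 40 mm high (top 76 mm above the desk). The one next to the end plate.
- staples_b_mid (a point): Centre of a small box of staples, loose, standing on edge on the bar between the fixed end plate and the jaw: 20 mm thick along the bar, 62 mm across it, 40 mm high (top 76 mm above the desk). The one next to the jaw.
- glue_stick_mid (a point): Upright glue stick, 25 mm across, 86 mm tall, standing loose close in front of the bookend (robot side). Point: its centre.
- eraser_mid (a point): Eraser, 21x52x13 mm, lying loose close in front of the bookend. Point: its centre.
There are look-alikes about, which are no part of the job. Leave any pink or yellow look-alike of the part that bears staples_a_mid alone. What is shaped like the part that bears staples_b_mid but green is not meant.

How it is judged:
On the way, in this order (a step that is already met when the one before it is completed fails the run):
1. the release is pressed down while the jaw is still near the boxes (value of joint release above 0.005 m and value of joint jaw below 0.06 m), for 0.1 s.
2. the jaw is pushed back to the end of the bar (value of joint jaw above 0.09 m), for 0.1 s.
At the end, for the whole second after the job is handed in: The jaw rests within 10 mm of the end stop, the release paddle is up again (within 2 mm), both boxes of staples stand on the bar within 15 mm of where they were (tilted under 0.4 rad) and the glue stick and eraser are within 20 mm of where they were (value of joint jaw above 0.09 m and value of joint release below 0.002 m and velocity of joint jaw below 0.01 m/s and distance of each of staples_a_mid, staples_b_mid from where it was at the start of the episode below 0.015 m and angle between each of staples_a_mid, staples_b_mid's own x axis and vertical below 0.4 rad and distance of each of glue_stick_mid, eraser_mid from where it was at the start of the episode below 0.02 m); the robot touches nothing.
It fails at once if a box of staples was lifted, toppled or shifted more than 15 mm (distance of any of staples_a_mid, staples_b_mid from where it was at the start of the episode above 0.015 m or angle between any of staples_a_mid, staples_b_mid's own x axis and vertical above 0.4 rad).
It fails at once if the glue stick or eraser was lifted or shoved more than 20 mm (distance of any of glue_stick_mid, eraser_mid from where it was at the start of the episode above 0.02 m).
It also fails if it takes over 29 s, if anything falls off the work surface, if the arm or the gripper's body presses on something with over 40 N, if the wrist force passes 120 N, or if a joint passes its speed limit or range.

ROBOT

A 6-joint arm with a two-finger parallel gripper is mounted at the origin on the work surface; the furniture and walls round the work are solid. World frame = base frame: x ahead of the robot, y to its left, z up, the work surface at z = 0. Lengths are in m, angles in rad, forces in N, time in s.
With the tool pointing down it reaches from about 0.375 to 0.9 m from the base axis. Payload 3.1 kg.
Tool frame: the origin (TCP) lies on the centre line of the jaws, within the pads' length; the fingertips stand 19 mm ahead of it and the grasp point (between the pads) is the TCP; z points along the fingers, y is the line along which they close (so a half turn about z gives the same grasp; the last joint's range is limited). The gripper opens to 85 mm and grips with 20 to 120 N. Pads are 22 mm wide; open, the fingers measure 114 mm over their backs; the gripper's body (76 mm by 85 mm) begins 54 mm behind the grasp point. The pads swing forward as they close: fully open they stand 13 mm farther back than shut.
Start: joints at [-1.379, 0.527, 1.433, -0, 1.181, -0.178], TCP at [0.226, -0.582, 0.25] pointing down, gripper open.
Joint ranges: [-3.08, 3.08], [-0.75, 2.2], [0.22, 2.44], [-1.43, 4.57], [0, 2.65], [-2.85, 2.85]. Speed limits (rad/s): [2.79, 2.79, 3.14, 3.14, 3.14, 3.14].

INTERFACE

Orientations are given as a rotation vector (axis times angle).
In Python, from station import robot gives the robot as it stands. The module is installed in compiled form; this text tells all that it offers. Calls block until the motion is done:
- robot.goto(position, orientation): joint-space move of the TCP to a pose.
- robot.line_to(position, ori=None, speed=0.15, threshold=None): straight line of the TCP; ori=None keeps the orientation; speed is the mean speed in m/s. With threshold (N) it stops when the force on the tool has changed by that much, and returns True; else False.
- robot.move_joints(angles): joint-space move.
- robot.gripper_to(opening, strength=None): opening from 0.0 (shut) to 1.0 (fully open); strength is the grip in N (None keeps the last); returns when the fingers have stopped.
- robot.dwell(seconds).
- robot.ik(position, orientation): joint angles nearest the present ones, or None.
- robot.sense(): the state.
- robot.grab_frame(name): name is "side" or "top"; returns (picture, depth): 420x560x3 uint8, red, green, blue; 420x560 float32, m along the optical axis (not along the pixel's ray), 0 where there is no reading.
- robot.calibration(name): a dict with "mtx" (3x3 intrinsics, pixels), "R" (3x3) and "t" (3): a world point X has camera coordinates R X + t. Camera axes: x right, y down, z forward; pixel columns grow to the right and rows downward; lengths in m; the calibration is good to about 2 mm. A picture is of the moment at which its call begins. calibration takes no time and is no camera call.
A pose or a line that the arm cannot do raises robot.Unreachable and nothing moves.
- robot.finish_job(): hands the job in; it is judged then, once.
The state is a dict: "time_s": time; "q": joint angles; "joint_velocities": joint speeds; "joint_efforts": joint torques, N m; "ee_pos": TCP position; "tcp_rot": TCP orientation; "wrist_force": force on the tool from outside, world axes, zero at the start; "ft_torque": the same for the moment, N m; "grip_width": opening from 0.0 (shut) to 1.0 (fully open); "grasp_force": force on a finger pad.
Only numpy, scipy, OpenCV 4.12 (cv2) and the standard library are available. Lean on these libraries where they do the work, as an engineer would, in place of code of your own. Each camera call takes 0.05 s, during which the arm holds its last target. There are 200 camera calls.

## Working session

There is one attempt and no reset: what is moved stays moved. The work goes in short steps, each a Python script; the robot and the scene stay as the last script left them, time stands still between calls to the robot, and variables do not carry over. Pictures are saved under pics/ and viewed, at most 10 in all, crops included, and the job is handed in when it is done.

```bash
mkdir -p pics; python3 - <<'E'
from station import robot
import cv2,numpy as np
for n in("top","side"):
    p,d=robot.grab_frame(n); cv2.imwrite(f"pics/{n}0.png",cv2.cvtColor(p,cv2.COLOR_RGB2BGR)); np.save(n+"_d.npy",d)
    c=robot.calibration(n); print(n,np.round(c["mtx"],1).tolist(),(-c["R"].T@c["t"]).round(3),c["R"].round(2).tolist())
E
```

```text
top [[487.4, 0.0, 285.2], [0.0, 487.4, 209.8], [0.0, 0.0, 1.0]] [0.382 0.268 0.921] [[-0.01, -1.0, 0.01], [-1.0, 0.01, -0.09], [0.09, -0.01, -1.0]]
side [[537.7, 0.0, 282.0], [0.0, 537.7, 213.3], [0.0, 0.0, 1.0]] [0.027 0.922 0.401] [[-0.85, -0.52, 0.01], [-0.2, 0.31, -0.93], [0.48, -0.79, -0.37]]
```

View pics/top0.png

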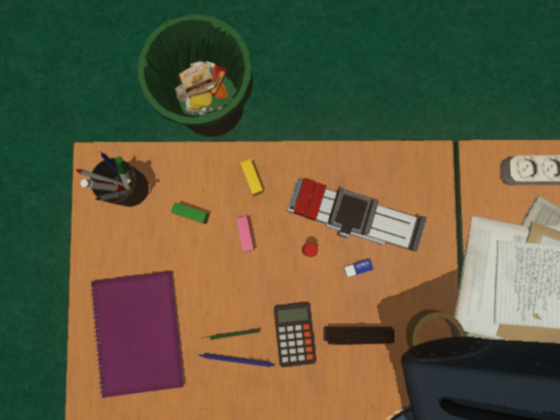

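View pics/side0.png

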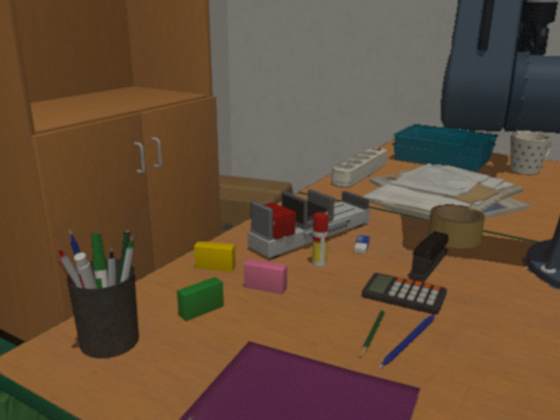

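The top view shows the bookend running from the end plate at about (293,195) to the stop at (420,232). The jaw well is near (352,212), the glue stick at (311,247) and the eraser at (359,268). I'll enlarge that area.

```bash
python3 - <<'E'
import cv2
p=cv2.imread("pics/top0.png")[165:285,280:440]
cv2.imwrite("pics/crop.png",cv2.resize(p,None,fx=5,fy=5,interpolation=cv2.INTER_CUBIC))
E
```

```text
(no output)
```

View pics/crop.png

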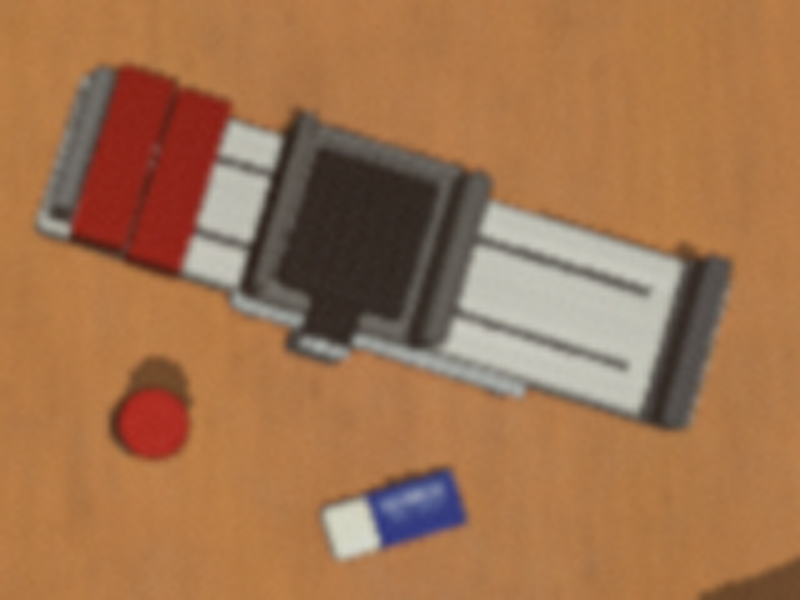

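The crop (5x, offset 280,165) shows:
- The paddle centre is at about (357,235).
- The rear wall top runs (475,173)–(428,345).
- The stop top is centred at about (693,342).
- The end plate top is at about (85,140).

```bash
cat > h.py <<'E'
from station import robot
import numpy as np
def px(u,v,z,n="top"):
    c=robot.calibration(n); R,t=c["R"],c["t"]; o=-R.T@t
    r=R.T@np.linalg.solve(c["mtx"],[u,v,1]); return o+r*(z-o[2])/r[2]
def cr(u,v,z): return px(280+(u-2)/5,165+(v-2)/5,z)
E
python3 - <<'E'
from h import *
P={k:cr(*a) for k,a in dict(pad=(357,235,.062),p1=(322,150,.062),p2=(440,182,.062),p3=(395,322,.062),p4=(275,285,.062),
 stop=(693,342,.056),s1=(708,257,.056),s2=(732,262,.056),s3=(690,428,.056),s4=(655,422,.056),end=(85,140,.09),
 wall1=(476,172,.081),wall2=(430,346,.081),jp1=(303,110,.091),jp2=(255,290,.091),a=(125,158,.076),b=(180,180,.076),glue=(152,423,.086),er=(395,513,.013)).items()}
for k,v in P.items(): print(k,(v*1000).round(1))
y=P['end']-P['stop']; print(np.linalg.norm(y[:2]),np.degrees(np.arctan2(y[1],y[0])))
y[2]=0;y/=np.linalg.norm(y); x=np.cross(y,[0,0,1]); O=P['stop']+y*.108;O[2]=0
for k,v in P.items(): print(k,((v-O)@x*1000).round(1),((v-O)@y*1000).round(1))
print("O",O,"y",y)
s=robot.sense();print(s['time_s'],s['grip_width'],s['tcp_rot'])
d=np.load('top_d.npy')
for u,v in((352,212),(328,197),(313,198)):print(d[v-1:v+2,u-1:u+2].round(3).tolist())
E
```

```text
pad [455.4 138.8  62. ]
p1 [485.8 150.6  62. ]
p2 [474.1 108.9  62. ]
p3 [424.5 126.   62. ]
p4 [437.9 168.2  62. ]
stop [416.8  18.8  56. ]
s1 [447.1  12.4  56. ]
s2 [445.3   3.8  56. ]
s3 [386.3  20.9  56. ]
s4 [388.5  33.3  56. ]
end [486.5 236.   90. ]
wall1 [475.5  99.7  81. ]
wall2 [415.1 117.2  81. ]
jp1 [496.2 160.9  91. ]
jp2 [434.3 178.5  91. ]
a [481.8 221.5  76. ]
b [473.9 202.4  76. ]
glue [389.4 213.9  86. ]
er [356.  119.5  13. ]
0.22809039481367963 72.21458008017285
pad 0.1 18.1
p1 25.5 38.7
p2 27.0 -4.7
p3 -25.5 -3.6
p4 -25.6 40.7
stop -0.0 -108.0
s1 30.8 -104.8
s2 31.7 -113.5
s3 -29.7 -115.3
s4 -31.4 -102.8
end -0.0 120.1
wall1 31.1 -13.0
wall2 -31.6 -14.8
jp1 32.2 51.6
jp2 -32.1 49.4
a -0.0 104.9
b -1.7 84.3
glue -85.7 69.5
er -88.6 -30.7
O [0.44978944 0.12161405 0.        ] y [0.30545301 0.95220715 0.        ]
0.1 0.9996205324685451 [-3.08579937e+00 -5.78804578e-01  1.16400131e-05]
[[0.8629999756813049, 0.8640000224113464, 0.8629999756813049], [0.8579999804496765, 0.8619999885559082, 0.8629999756813049], [0.8610000014305115, 0.8640000224113464, 0.8629999756813049]]
[[0.890999972820282, 0.890999972820282, 0.8889999985694885], [0.8880000114440918, 0.8899999856948853, 0.890999972820282], [0.8889999985694885, 0.8889999985694885, 0.8880000114440918]]
[[0.8500000238418579, 0.8510000109672546, 0.8479999899864197], [0.8489999771118164, 0.8500000238418579, 0.8500000238418579], [0.8519999980926514, 0.8510000109672546, 0.8489999771118164]]
```

```bash
cat >> h.py <<'E'
from scipy.spatial.transform import Rotation as Ro
O=np.array([.4498,.1216,0]);Y=np.array([.30545,.9522,0]);Y/=np.linalg.norm(Y);X=np.cross(Y,[0,0,1])
def B(x,y,tip): return O+X*x+Y*y+[0,0,tip+.019]
def ori(s):
    z=np.array([0,0,-1.]);y=s*X;return Ro.from_matrix(np.c_[np.cross(y,z),y,z]).as_rotvec()
E
python3 - <<'E'
from h import *
q0=np.array(robot.sense()['q']);best=None
for s in(1,-1):
    q=robot.ik(B(0,.009,.13),ori(s)); print(s,None if q is None else np.round(q,2))
    if q is not None and (best is None or abs(q-q0).max()<best[0]): best=(abs(q-q0).max(),s)
s=best[1];print(s)
robot.gripper_to(0.0)
robot.goto(B(0,.009,.13),ori(s))
st=robot.sense();print(st['time_s'],st['ee_pos'],st['grip_width'],st['wrist_force'])
import cv2
for n in("top","side"):
    p,d=robot.grab_frame(n)
    p=p[150:300,230:430] if n=="side" else p[150:300,260:460]
    cv2.imwrite(f"pics/{n}1.png",cv2.cvtColor(cv2.resize(p,None,fx=4,fy=4,interpolation=cv2.INTER_CUBIC),cv2.COLOR_RGB2BGR))
E
```

```text
1 [0.04 0.49 1.91 0.   0.74 0.35]
-1 [ 0.04  0.49  1.91  0.    0.74 -2.79]
1
3.5333 [0.45317767 0.12957231 0.14909298] -0.003088591226614732 [ 0.57725167 -0.14537675  0.2939498 ]
```

View pics/side1.png

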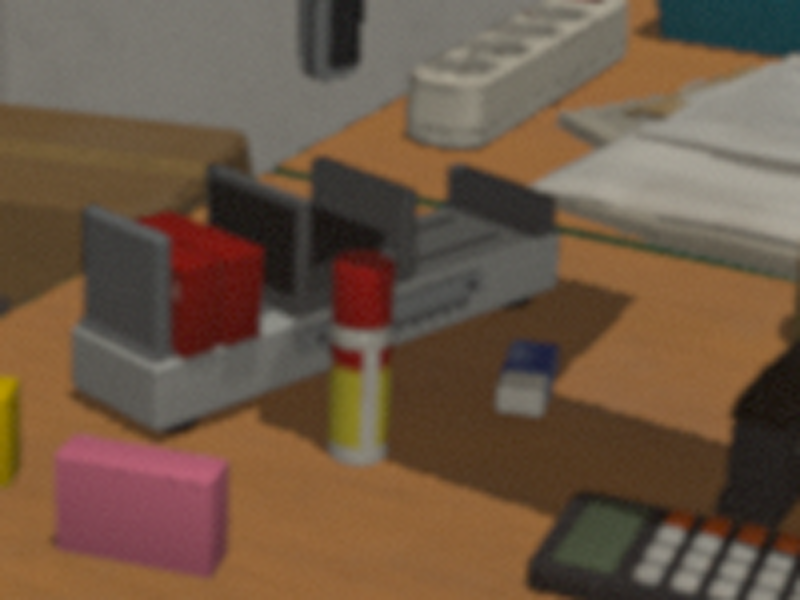

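The fingertip at crop (333,78) hangs above the well, between the jaw plate and the rear wall, so I'll press down now.

```bash
python3 - <<'E'
from h import *
h=robot.line_to(B(0,.009,.068),speed=.08,threshold=6)
st=robot.sense();print(h,st['time_s'],st['ee_pos'][2]-.019,st['wrist_force'])
if not h:
    h=robot.line_to(B(0,.009,.050),speed=.02,threshold=9)
    st=robot.sense();print(h,st['time_s'],st['ee_pos'][2]-.019,st['wrist_force'])
E
```

```text
False 4.5583 0.06820765683297197 [ 0.53365184 -0.05411268 -0.92627001]
True 5.2667 0.053982129827397515 [-1.14311673 -0.35108116  6.763262  ]
```

```bash
python3 - <<'E'
from h import *
z=robot.sense()['ee_pos'][2]-.019-.0005
for y,sp,th in((-.03,.05,15),(-.065,.05,15),(-.100,.03,15)):
    h=robot.line_to(B(0,y,z),speed=sp,threshold=th)
    st=robot.sense();p=st['ee_pos']-O;f=st['wrist_force'];print(h,round(st['time_s'],2),'y',p@Y,'tip',p[2]-.019,'fY',f@Y,'fX',f@X,'fz',f[2])
    if h:break
E
```

```text
False 6.2 y -0.0300666857830146 tip 0.053958310600680626 fY -0.4256311083562438 fX 0.8828671598641563 fz 9.187823378568993
False 7.05 y -0.06516307148723192 tip 0.053927008626016404 fY -1.4851780897497235 fX -0.5638146736603076 fz 10.262234581109281
True 7.75 y -0.08193085293661337 tip 0.053945731899485955 fY 5.625981868679574 fX -0.03624626913686879 fz 2.7355892301309694
```

The hand stopped at y = -82 mm, where the end stop was expected. I'll back off slightly, lift away and look.

```bash
python3 - <<'E'
from h import *
import cv2
robot.line_to(B(0,-.075,.054),speed=.05)
robot.line_to(B(0,-.072,.14),speed=.12)
robot.line_to(B(0,-.2,.20),speed=.2)
st=robot.sense();print(st['time_s'],st['wrist_force'])
for n in("top","side"):
    p,d=robot.grab_frame(n)
    p=p[150:300,230:430] if n=="side" else p[165:285,280:440]
    k=4 if n=="side" else 5
    cv2.imwrite(f"pics/{n}2.png",cv2.cvtColor(cv2.resize(p,None,fx=k,fy=k,interpolation=cv2.INTER_CUBIC),cv2.COLOR_RGB2BGR))
E
```

```text
9.775 [-0.06094112  0.27789325 -0.16400692]
```

View pics/side2.png

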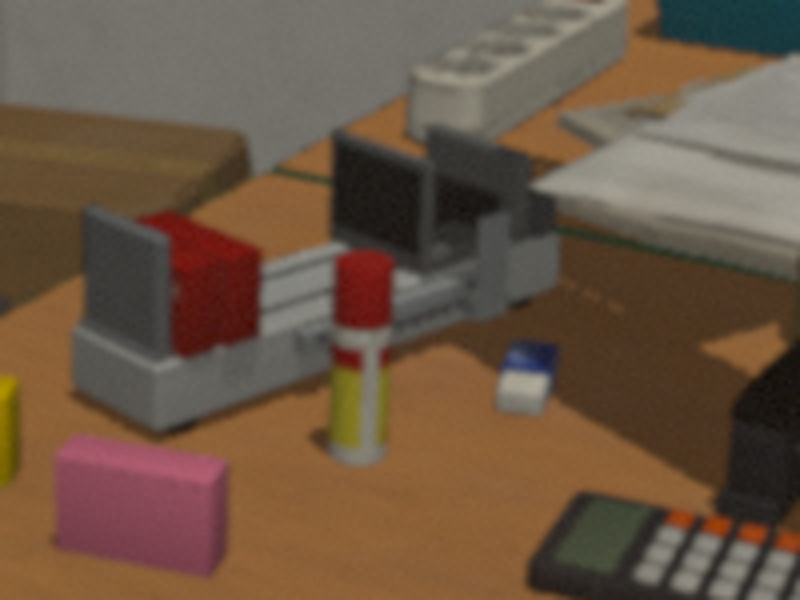

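View pics/top2.png

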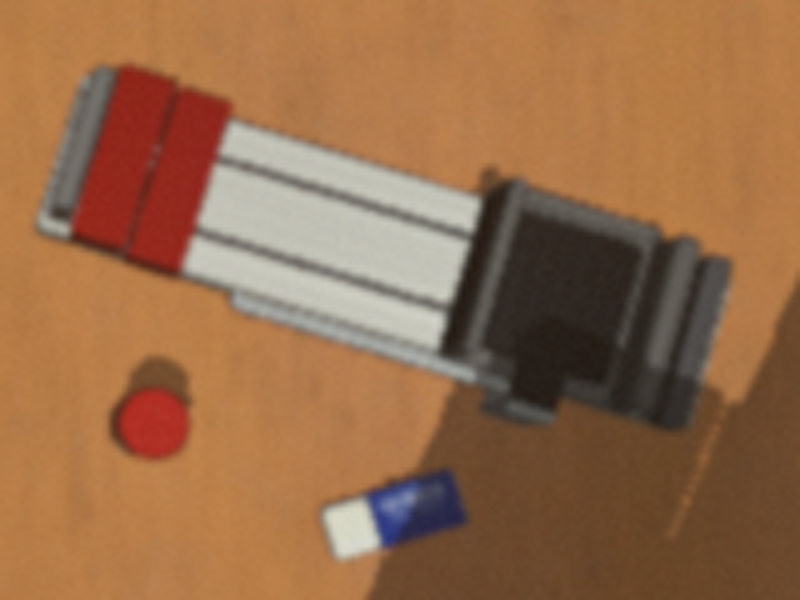

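```bash
python3 - <<'E'
from h import *
for k,a in dict(w1=(697,240,.081),w2=(676,236,.081),pad=(564,298,.062),jp=(514,180,.091),jpf=(505,190,.091),pc=(527,212,.062),pc2=(645,245,.062)).items():
    v=cr(*a)-O; print(k,(v@X*1000).round(1),(v@Y*1000).round(1))
E
```

```text
w1 31.3 -93.1
w2 30.5 -85.7
pad 0.6 -58.4
jp 30.7 -24.7
jpf 26.5 -22.7
pc 26.0 -37.3
pc2 27.2 -80.7
```

The jaw reads about 94 mm. It was probably dragged forward by friction when I backed off. I'll push it home again on the rear wall, with the fingertip clear of the paddle.

```bash
python3 - <<'E'
from h import *
import cv2
robot.line_to(B(0,-.064,.14),speed=.15)
h=robot.line_to(B(0,-.064,.067),speed=.08,threshold=8);print(h)
if not h:
    h=robot.line_to(B(0,-.092,.067),speed=.025,threshold=12)
    st=robot.sense();p=st['ee_pos']-O;f=st['wrist_force'];print(h,'y',p@Y,'tip',p[2]-.019,'fY',f@Y,'fz',f[2])
    robot.line_to(B(0,p@Y+.008,.067),speed=.05)
    robot.line_to(B(0,p@Y+.008,.14),speed=.12)
    robot.line_to(B(0,-.2,.20),speed=.2)
print(robot.sense()['time_s'])
p,d=robot.grab_frame("top");p=p[165:285,280:440]
cv2.imwrite("pics/top3.png",cv2.cvtColor(cv2.resize(p,None,fx=5,fy=5,interpolation=cv2.INTER_CUBIC),cv2.COLOR_RGB2BGR))
E
```

```text
False
True y -0.08196144998769204 tip 0.06702971628600334 fY 3.8659996579204616 fz 3.0394849466646217
14.7583
```

View pics/top3.png

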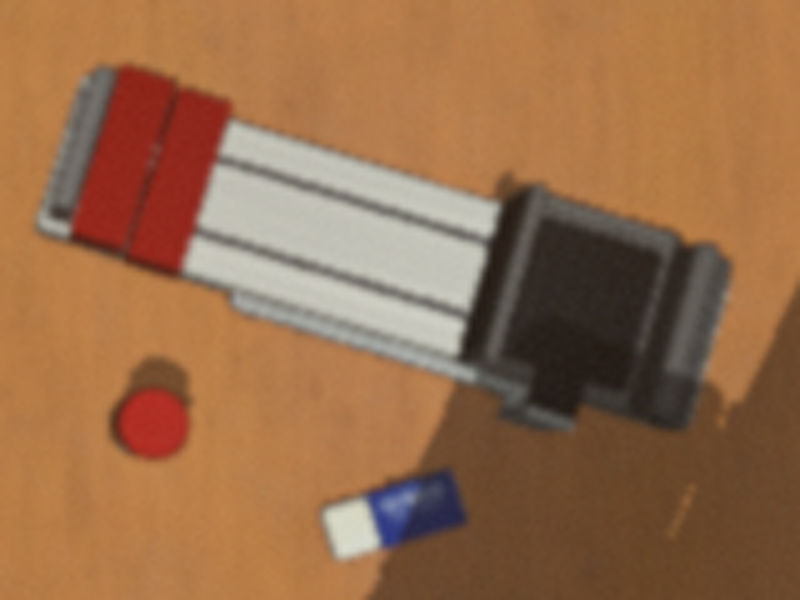

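The jaw now sits against the stop (wall top at about (705,250), touching it). The boxes, glue stick and eraser have not moved.

```bash
python3 -c "
from station import robot
print(robot.finish_job())"
```

```text
the job is handed in; nothing more can be done
None
```

I pressed the release, pushed the jaw back to the end stop and took the hand clear, then handed the job in at about 15 s. The last picture showed the boxes, glue stick and eraser unmoved; I did not measure that the release paddle had sprung up, and no verdict came back.

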